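# Slide the dish carrier onto the reader's dovetail rail and clamp it

### The job

The flat carrier with the Petri dish on it stands on the worktop beyond the open end of the dovetail rail: slide it along the worktop, without lifting it, onto the rail from that end until it is fully home against the stop block, then tighten the clamp knob on its side by swinging its lever down until it is firmly tight. Keep the dish in its seat on the carrier and leave the other things on the bench where they are.

Things in the scene. Friction and masses are not known exactly. Their poses are not given: they have to be found in the camera images.
- rail: Bright aluminium dovetail rail fixed to the worktop. Origin: on the worktop, on its centre line; y runs along the rail towards the open end, x across, z up. 22.5 mm high; 24 mm wide at the neck, 40 mm at the flare 20 mm up (flanks 30 degrees off vertical). Flare from y = -110 to +45, narrowing to +57 mm; in front a narrow upright nose. Home, the carrier's origin is at x = 0, y = -65 mm here.
- rail_mouth (a point): Tip of the nose at the rail's open end, at its top: y = +80 mm, z = 22.5 mm in the rail's frame. The nose is 12 mm wide at the rounded tip and widens to 24 mm at y = +55; it centres the carrier if that arrives within about 5 mm sideways and 0.05 rad of the rail's line.
- stop_face (a point): Middle of the stop block's face, y = -110 mm in the rail's frame, 20 mm up. Grey block 90 mm wide, 34 long, 46 high; on it a small white box with a short dark barrel, to 84 mm above the worktop.
- carrier: Flat aluminium plate carrier, 0.55 to 0.85 kg, resting on the worktop (slides with 3 to 6 N). Origin: underside, middle of the dovetail groove that runs under it along y (1.2 mm clearance each side). Axes parallel to the rail's when mounted. Flat upright faces at y = -45 (front, goes on first), y = +45 (rear), x = -50 (clamp side), x = +43 mm; 35 mm high. Starts askew, to the rail's +x side.
- clamp_knob (a joint): Clamp knob's turn (rad): hub 25 mm across on the carrier's -x side, level axis along the carrier's x at y = -10, z = 34 mm. At 0 its lever points to +y, 33 degrees up; grows as the ball swings down (level at 0.58). Starts slack, -0.17 to 0.03; turns with 0.14 N m, stays where left. On the rail it grows stiff at about 0.63 to 0.7; about 0.4 N m there clamps it firmly for good. Stops at 1.0.
- lever_ball (a point): Centre of the black ball, 15 mm across, at the end of the clamp's steel lever, 45 mm from the knob's axis; at x = -67.5 mm in the carrier's frame.
- clamp_pad: Small brass pad inside the carrier's -x groove wall, hardly seen; the knob's screw drives it 4 mm per radian along the carrier's +x against the rail's flank. It need not be touched. Origin: on the carrier's underside level, 10 mm in front of its middle, moving with the pad.
- dish_seat (a point): Centre of the dish's seat on top of the carrier, 35 mm above its underside; a black ring round it is 70 mm across and 6 mm high.
- dish: Closed Petri dish, 60 across, 14 high, lying loose in the ring on the carrier. Origin: centre of its underside.
- dropper_a: Bystander to leave alone: dropper bottle, dark cap, 31x31x80 mm. Origin: centre of its underside.
- beaker: Bystander to leave alone: clear glass beaker, 45x45x57 mm. Origin: centre of its underside.
- dark_bottle: Bystander to leave alone: brown reagent bottle with white cap, 58x58x98 mm. Origin: centre of its underside.

How it is judged:
By the outcome, as a careful person would: the job done as asked, in the order asked, and still so for the second after the job is handed in, with the robot touching nothing.
It also fails if it takes over 64 s, if anything falls off the work surface, if the arm or the gripper's body presses on something with over 40 N, if the wrist force passes 120 N, or if a joint passes its speed limit or range.

### The arm

A 7-joint arm with a two-finger parallel gripper is mounted at the origin on the work surface; the furniture and walls round the work are solid. World frame = base frame: x ahead of the robot, y to its left, z up, the work surface at z = 0. Lengths are in m, angles in rad, forces in N, time in s.
With the tool pointing down it reaches from about 0.425 to 0.8 m from the base axis. Payload 8.3 kg.
Tool frame: the origin (TCP) lies between the finger pads; the fingertips stand 25 mm ahead of it and the grasp point (between the pads) lies 6 mm ahead of it; z points along the fingers, y is the line along which they close (so a half turn about z gives the same grasp; the last joint's range is limited). The gripper opens to 85 mm and grips with 20 to 120 N. Pads are 22 mm wide; open, the fingers measure 114 mm over their backs; the gripper's body (76 mm by 85 mm) begins 54 mm behind the grasp point. The pads swing forward as they close: fully open they stand 13 mm farther back than shut.
Start: joints at [-1.231, 0.383, 0.016, 1.37, -0.006, 1.388, -0.046], TCP at [0.245, 0.575, 0.256] pointing down, gripper open.
Joint ranges: [-2.95, 2.95], [-0.25, 2.06], [-1.52, 1.56], [0.18, 2.33], [-1.44, 4.58], [0.02, 2.06], [-3.01, 3.01]. Speed limits (rad/s): [2.39, 2.39, 3.01, 3.01, 3.14, 3.14, 3.14].

### API

Orientations are given as a 3x3 rotation matrix whose columns are the frame's x, y, z axes.
In Python, from bench import readout, imaging, order gives the robot as it stands.
- The arm moves only by the tool jog_arm, never from a script. Its argument "motion" is a list of rows, each a list of 7 numbers: the shift along the world's x, y, z each as a share of 0.8 m, from -1 to 1, then the turn, a rotation vector about the world's x, y, z each as a share of 180 degrees, from -1 to 1, then the gripper's target within -1 to 1 (shut at 1, half-way at 0, fully open at -1). In form: [[dx, dy, dz, wx, wy, wz, claw], ...]. A call has 1 to 8 rows; each row shifts and turns the commanded pose from where the row before left it; what a row does not reach is not made up. A row lasts 1/10 s, in which the tool goes at most 50 mm and 8.59 degrees, less where a joint would pass 70% of its speed; a pose out of reach is approached as far as the arm can. A call with a number of a shift or a turn outside -1 to 1 is refused whole. A call with a gripper value outside its range is refused whole. The fingers move at their own pace and stop on an object; the grip force is fixed at half the most. Time passes only in rows, so rows that do not move let the fingers close. It gives the time, the measured TCP pose, the force, the opening and the grip force at its end, in the units of the state.
- readout.get_obs(): the state, without advancing time (a new reading comes with each control period).
- imaging.capture(name): name is "scene" or "top"; returns (picture, depth): 384x512x3 uint8, blue, green, red; 384x512 float32, m along the optical axis (not along the pixel's ray), 0 where there is no reading.
- imaging.camera_model(name): a dict with "camera_matrix" (3x3 intrinsics, pixels), "D" ([k1, k2, p1, p2, k3] as OpenCV has them; the pictures are not rectified), "rvec" (rotation vector, rad) and "tvec" (3), from world to camera coordinates, as OpenCV has them. Camera axes: x right, y down, z forward; pixel columns grow to the right and rows downward; lengths in m; the calibration is good to about 2 mm. A picture is of the moment at which its call begins. camera_model takes no time and is no camera call.
- order.sign_off(): hands the job in; it is judged then, once.
The state is a dict: "clock": time; "joint_positions": joint angles; "joint_velocities": joint speeds; "joint_torque": joint torques, N m; "tool_pos": TCP position; "ee_rot": TCP orientation; "ft_force": force on the tool from outside, world axes, zero at the start; "moment": the same for the moment, N m; "width": finger opening in m; "grip_force": force on a finger pad.
Only numpy, scipy, OpenCV 4.12 (cv2) and the standard library are available. Lean on these libraries where they do the work, as an engineer would, in place of code of your own. Each camera call takes 0.05 s, during which the arm holds its last target. There are 200 camera calls.

## Working session

There is one attempt and no reset: what is moved stays moved. The work goes in short steps, Python scripts to look and compute and a tool call to move; the robot and the scene stay as the last step left them, time stands still between calls to the robot, and variables do not carry over. Pictures are saved under pics/ and viewed, at most 10 in all, crops included, and the job is handed in when it is done.

Besides the shell and the picture viewer there is one more tool, called after "Request:" as a command line: name --pt "numbers of a row" for each row, then --argument value for the rest. jog_arm: Moves the arm, as the interface text tells. Its arguments: {"type":"object","properties":{"motion":{"type":"array"}},"required":["motion"]}

```bash
mkdir -p pics; cat > h.py <<'E'
import numpy as np, cv2
from bench import readout, imaging, order
def cam(n):
    m=imaging.camera_model(n); R=cv2.Rodrigues(np.array(m["rvec"],float))[0]
    return np.array(m["camera_matrix"],float),np.array(m["D"],float),R,np.array(m["tvec"],float).ravel()
def on_plane(n,pts,z):
    K,D,R,t=cam(n)
    u=cv2.undistortPoints(np.array(pts,float).reshape(-1,1,2),K,D).reshape(-1,2)
    d=np.c_[u,np.ones(len(u))]@R; c=-R.T@t
    zs=np.broadcast_to(z,len(d))
    return c+d*((zs-c[2])/d[:,2])[:,None]
def proj(n,P):
    K,D,R,t=cam(n); return cv2.projectPoints(np.array(P,float).reshape(-1,1,3),cv2.Rodrigues(R)[0],t,K,D)[0].reshape(-1,2)
def cloud(n,depth):
    K,D,R,t=cam(n); h,w=depth.shape
    uv=np.stack(np.meshgrid(np.arange(w),np.arange(h)),-1).reshape(-1,1,2).astype(float)
    u=cv2.undistortPoints(uv,K,D).reshape(-1,2)
    return ((np.c_[u,np.ones(len(u))]*depth.reshape(-1,1)-t)@R).reshape(h,w,3)
E
python3 - <<'E'
from h import *
for n in("scene","top"):
    p,d=imaging.capture(n); np.savez(n+"0.npz",p=p,d=d)
    cv2.imwrite(f"pics/{n}0.png",cv2.resize(p,(800,600),interpolation=cv2.INTER_CUBIC))
    K,D,R,t=cam(n); print(n,K.round(1).tolist(),(-R.T@t).round(3),R.round(2).tolist())
o=readout.get_obs(); print({k:np.round(o[k],3).tolist() for k in o})
E
```

```text
scene [[441.6, 0.0, 258.0], [0.0, 441.6, 189.9], [0.0, 0.0, 1.0]] [-0.084 -0.435  0.861] [[0.63, -0.78, 0.0], [-0.58, -0.47, -0.66], [0.52, 0.42, -0.75]]
top [[379.4, 0.0, 255.4], [0.0, 379.4, 193.0], [0.0, 0.0, 1.0]] [0.316 0.017 0.947] [[0.01, -1.0, 0.04], [-0.99, -0.01, -0.16], [0.16, -0.03, -0.99]]
{'clock': 0.1, 'joint_positions': [-1.231, 0.384, 0.016, 1.371, -0.006, 1.388, -0.046], 'joint_velocities': [0.001, -0.003, -0.002, -0.004, -0.002, -0.001, 0.001], 'joint_torque': [0.004, -62.913, 0.848, -37.276, 0.017, 0.01, -0.0], 'tool_pos': [0.245, 0.575, 0.255], 'ee_rot': [[-0.92, 0.392, -0.001], [0.392, 0.92, -0.002], [-0.0, -0.002, -1.0]], 'ft_force': [-0.237, 0.163, 0.297], 'moment': [-0.077, 0.002, -0.026], 'grip_force': 0.0, 'width': 0.085}
```

View pics/scene0.png

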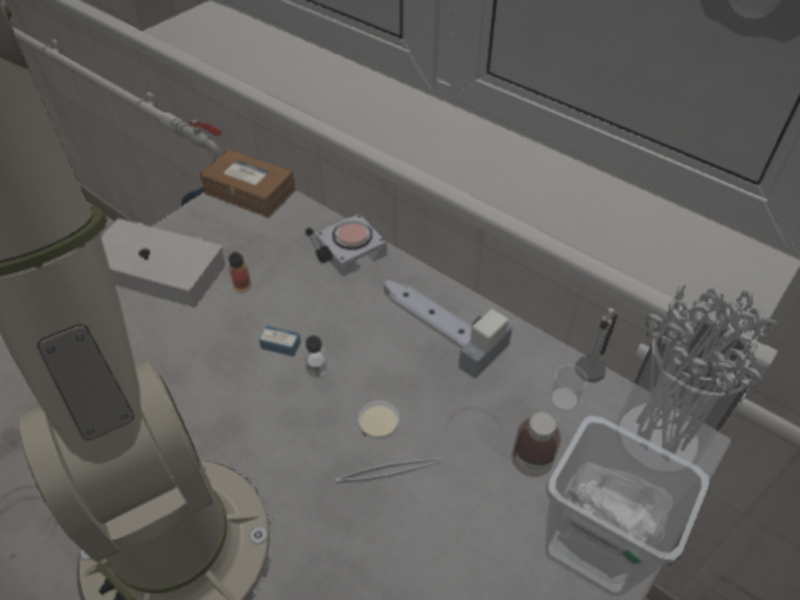

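View pics/top0.png

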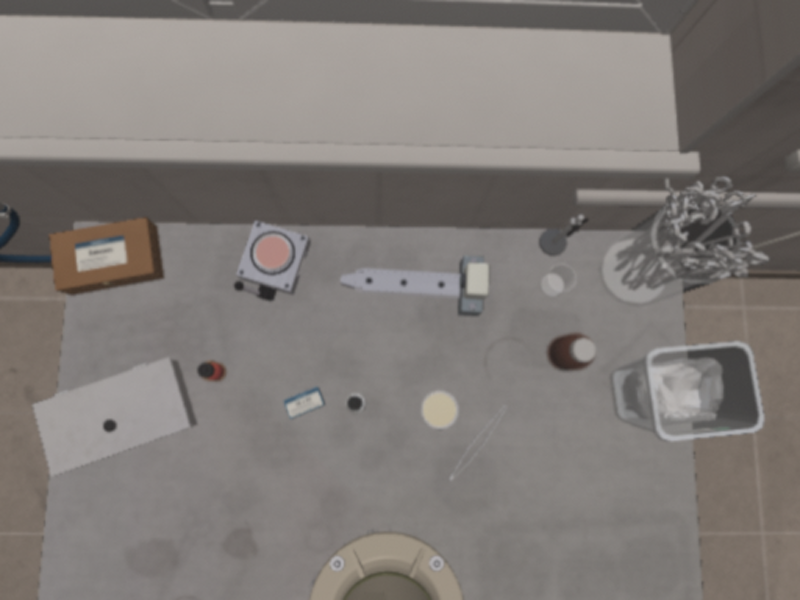

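The scene view shows the carrier with the pink dish at about (350,240) and the rail from (390,290) to (480,340). In the top view the carrier is at (273,257), with its lever on the lower-left side. The rail runs from (342,281) to (460,285), and the stop is at (474,285).

```bash
python3 - <<'E'
from h import *
f=np.load("top0.npz"); p,d=f['p'],f['d']
c=p[134:214,140:320]; cv2.imwrite("pics/c1.png",cv2.resize(c,None,fx=4.4,fy=4.4,interpolation=cv2.INTER_CUBIC))
X=cloud("top",d)
print("tcp proj",proj("top",[[.245,.575,.255]]),proj("scene",[[.245,.575,.255]]))
c=X[134:214,140:320]
for n,(u,v) in dict(dish=(273,252),carr=(252,262),rail=(385,281),rail2=(425,283),stop=(472,303),box=(478,278),table=(400,330),ledge=(350,150),wall=(350,200),brown=(100,250)).items():
    print(n,X[int(v*.64),int(u*.64)].round(3))
E
```

```text
tcp proj [[-78.85024871 292.89873413]] [[15.69580733 78.91264832]]
dish [0.539 0.182 0.049]
carr [0.525 0.215 0.041]
rail [0.502 0.008 0.025]
rail2 [ 0.498 -0.057  0.021]
stop [ 0.465 -0.128  0.044]
box [ 0.496 -0.129  0.085]
table [ 0.425 -0.018  0.001]
ledge [0.688 0.063 0.094]
wall [ 0.699  0.075 -0.168]
brown [0.537 0.446 0.049]
```

View pics/c1.png

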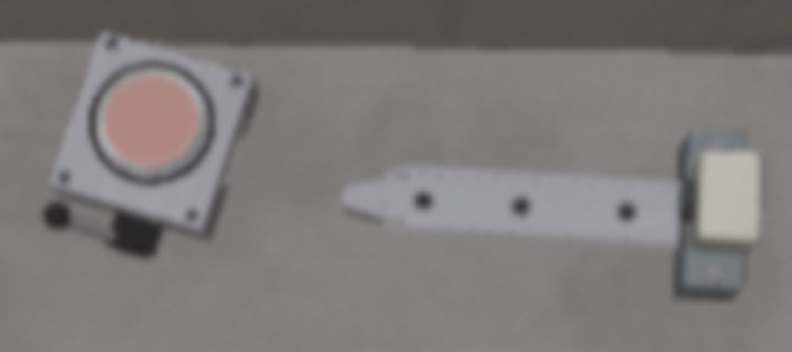

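```bash
cat >> h.py <<'E'
def cp(pts): return (np.array(pts,float)+.5)/4.4-.5+np.array([140,134])
E
python3 - <<'E'
from h import *
R=on_plane("top",cp([(343,197),(424,201),(521,206),(627,212)]),.0225); print("rail",R.round(4).tolist())
print("edges",on_plane("top",cp([(430,166),(665,179),(430,227),(665,244)]),.021).round(4).tolist())
print("stop",on_plane("top",cp([(686,131),(680,290)]),.046).round(4).tolist())
C=on_plane("top",cp([(104,33),(256,77),(208,233),(50,183)]),.035)[:,:2]; print("corners",C.round(4).tolist())
# model corners in carrier frame: TL=(43,45) TR=(43,-45) BR=(-50,-45) BL=(-50,45)
M=np.array([(43,45),(43,-45),(-50,-45),(-50,45)])/1000
mc,mm=C.mean(0),M.mean(0); A=(M-mm).T@(C-mc); th=np.arctan2(A[0,1]-A[1,0],A[0,0]+A[1,1])
Rt=np.array([[np.cos(th),-np.sin(th)],[np.sin(th),np.cos(th)]]); o=mc-Rt@mm
print("th",th,"origin",o,"resid",((M@Rt.T+o)-C).round(4).tolist())
print("ring",on_plane("top",cp([(152,122)]),.041).round(4),"ball",on_plane("top",cp([(56,215)]),.058).round(4),"edge",on_plane("top",cp([(50,42),(600,50)]),0).round(3).tolist())
E
```

```text
rail [[0.5026, 0.0782, 0.0225], [0.501, 0.0326, 0.0225], [0.4988, -0.0222, 0.0225], [0.4962, -0.0823, 0.0225]]
edges [[0.5215, 0.0295, 0.021], [0.5159, -0.1042, 0.021], [0.4864, 0.029, 0.021], [0.4784, -0.1039, 0.021]]
stop [[0.538, -0.1129, 0.046], [0.4485, -0.1087, 0.046]]
corners [[0.5923, 0.2136], [0.5681, 0.1276], [0.4788, 0.1512], [0.5058, 0.2393]]
th -0.2796274248480625 origin [0.5396243  0.18197918] resid [[0.0011, -0.0002], [0.0004, -0.0008], [0.0003, 0.0013], [-0.0018, -0.0003]]
ring [[0.5398 0.1835 0.041 ]] ball [[0.4835 0.2296 0.058 ]] edge [[0.597, 0.252, 0.0], [0.598, -0.069, 0.0]]
```

Request:
jog_arm --pt "0.03 -0.04 -0.008 0 0 0.005 -0.88" --pt "0.03 -0.04 -0.01 0 0 0.005 -0.88" --pt "0.033 -0.044 -0.01 0 0 0.005 -0.88" --pt "0.033 -0.044 -0.01 0 0 0.005 -0.88" --pt "0.033 -0.044 -0.01 0 0 0.005 -0.88" --pt "0.033 -0.044 -0.01 0 0 0.005 -0.88" --pt "0.033 -0.044 -0.01 0 0 0.005 -0.88" --pt "0.033 -0.044 -0.01 0 0 0.004 -0.88"

```text
clock: 0.9
tool_pos: [0.452, 0.2981, 0.1933]
ee_rot: [[-0.961, 0.276, -0.0], [0.276, 0.961, -0.0], [0.0, -0.0, -1.0]]
ft_force: [0.7, 0.5, 1.3]
width: 0.0807
grip_force: 0.0
```

Request:
jog_arm --pt "0.028 -0.036 -0.02 0 0 0 -0.88" --pt "0.028 -0.036 -0.025 0 0 0 -0.88" --pt "0.028 -0.036 -0.025 0 0 0 -0.88" --pt "0.0256 -0.036 -0.025 0 0 0 -0.88" --pt "0 0 -0.02 0 0 0 -0.88" --pt "0 0 0 0 0 0 -0.88"

```text
clock: 1.5
tool_pos: [0.5377, 0.1826, 0.0991]
ee_rot: [[-0.96, 0.279, -0.005], [0.279, 0.96, -0.003], [0.004, -0.004, -1.0]]
ft_force: [-1.3, 1.3, -0.1]
width: 0.0802
grip_force: 0.0
```

```bash
python3 - <<'E'
from h import *
p,d=imaging.capture("scene"); q,_=imaging.capture("top")
a=cv2.resize(p[110:210,170:290],(600,500),interpolation=cv2.INTER_CUBIC)
cv2.imwrite("pics/s1.png",a)
o=readout.get_obs(); print(o["tool_pos"],o["ft_force"])
E
```

```text
[0.53843491 0.18533588 0.10176804] [ 0.62830334  0.44840971 -0.4074597 ]
```

View pics/s1.png

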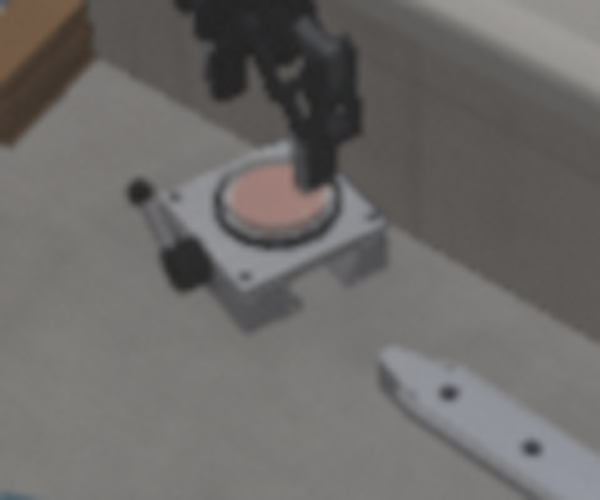

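Request:
jog_arm --pt "0.001 -0.002 -0.015 0 0 0 -0.88" --pt "0 0 -0.015 0 0 0 -0.88" --pt "0 0 -0.01 0 0 0 -0.88" --pt "0 0 -0.006 0 0 0 -0.88" --pt "0 0 0 0 0 0 -0.88" --pt "0 0 0 0 0 0 -0.88"

```text
clock: 2.2
tool_pos: [0.5399, 0.1831, 0.0652]
ee_rot: [[-0.961, 0.276, -0.0], [0.276, 0.961, -0.0], [-0.0, -0.0, -1.0]]
ft_force: [0.3, -1.1, 0.3]
width: 0.08
grip_force: 0.0
```

```bash
python3 - <<'E'
from h import *
p,d=imaging.capture("scene")
a=cv2.resize(p[125:185,195:285],(720,480),interpolation=cv2.INTER_CUBIC)
cv2.imwrite("pics/s2.png",a)
o=readout.get_obs(); print(o["tool_pos"],o["ft_force"])
E
```

```text
[0.54009    0.18306109 0.06541046] [-0.64762147 -0.32352135 -0.26889318]
```

View pics/s2.png

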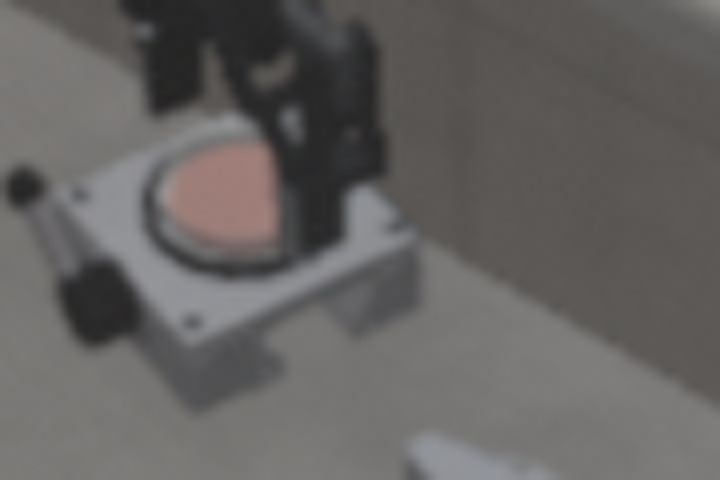

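Request:
jog_arm --pt "0 0 -0.0025 0 0 0 -0.88" --pt "0 0 -0.0025 0 0 0 -0.88" --pt "0 0 0 0 0 0 -0.88"

```text
clock: 2.55
tool_pos: [0.5397, 0.183, 0.0609]
ee_rot: [[-0.961, 0.277, -0.0], [0.277, 0.961, -0.0], [0.0, -0.0, -1.0]]
ft_force: [-0.6, -0.2, -0.2]
width: 0.0805
grip_force: 0.0
```

Request:
jog_arm --pt "0 0 -0.002 0 0 0 -0.88" --pt "0 0 -0.001 0 0 0 -0.88" --pt "0 0 0 0 0 0 -0.88"

```text
clock: 2.85
tool_pos: [0.5397, 0.1829, 0.0585]
ee_rot: [[-0.961, 0.277, -0.0], [0.277, 0.961, -0.0], [0.0, -0.0, -1.0]]
ft_force: [-0.1, 0.8, -0.8]
width: 0.0805
grip_force: 0.0
```

Request:
jog_arm --pt "0 0 -0.002 0 0 0 -0.88" --pt "0 0 -0.0015 0 0 0 -0.88" --pt "0 0 0 0 0 0 -0.88"

```text
clock: 3.15
tool_pos: [0.5397, 0.183, 0.0557]
ee_rot: [[-0.961, 0.277, -0.0], [0.277, 0.961, -0.0], [0.0, -0.0, -1.0]]
ft_force: [-0.4, 0.0, -0.1]
width: 0.0806
grip_force: 0.0
```

Request:
jog_arm --pt "0 0 -0.0025 0 0 0 -0.88" --pt "0 0 -0.0015 0 0 0 -0.88" --pt "0 0 0 0 0 0 -0.88"

```text
clock: 3.45
tool_pos: [0.5397, 0.1829, 0.0524]
ee_rot: [[-0.961, 0.277, -0.0], [0.277, 0.961, -0.0], [0.0, -0.0, -1.0]]
ft_force: [1.1, 0.3, -0.2]
width: 0.0802
grip_force: 0.0
```

Request:
jog_arm --pt "0 0 -0.0015 0 0 0 -0.88" --pt "0 0 -0.0015 0 0 0 -0.88" --pt "0 0 0 0 0 0 -0.88"

```text
clock: 3.75
tool_pos: [0.5397, 0.1829, 0.0501]
ee_rot: [[-0.961, 0.277, -0.0], [0.277, 0.961, -0.0], [0.0, -0.0, -1.0]]
ft_force: [0.1, 0.5, -0.0]
width: 0.0802
grip_force: 0.0
```

Request:
jog_arm --pt "0 0 -0.0015 0 0 0 -0.88" --pt "0 0 -0.001 0 0 0 -0.88" --pt "0 0 0 0 0 0 -0.88"

```text
clock: 4.05
tool_pos: [0.54, 0.183, 0.049]
ee_rot: [[-0.961, 0.277, 0.0], [0.277, 0.961, 0.0], [-0.0, 0.0, -1.0]]
ft_force: [-3.3, -0.1, 7.0]
width: 0.0804
grip_force: 3.5
```

Request:
jog_arm --pt "0 0 0.007 0 0 0 -0.88" --pt "0 0 0 0 0 0 -0.8" --pt "0 0 0 0 0 0 -0.7" --pt "0 0 0 0 0 0 -0.6" --pt "0 0 0 0 0 0 -0.4" --pt "0 0 0 0 0 0 0" --pt "0 0 0 0 0 0 0"

```text
clock: 4.75
tool_pos: [0.5402, 0.1837, 0.055]
ee_rot: [[-0.961, 0.276, 0.001], [0.276, 0.961, 0.001], [-0.001, 0.001, -1.0]]
ft_force: [-2.7, 1.1, 10.1]
width: 0.0663
grip_force: 64.3
```

Request:
jog_arm --pt "0 0 0.001 0 0 0 0" --pt "0 0 0 0 0 0 0"

```text
clock: 4.95
tool_pos: [0.5402, 0.1836, 0.0551]
ee_rot: [[-0.961, 0.276, 0.001], [0.276, 0.961, 0.001], [-0.001, 0.001, -1.0]]
ft_force: [-0.4, 2.1, 3.9]
width: 0.0662
grip_force: 67.7
```

```bash
python3 - <<'E'
from h import *
p,d=imaging.capture("scene")
a=cv2.resize(p[125:185,195:285],(720,480),interpolation=cv2.INTER_CUBIC)
cv2.imwrite("pics/s3.png",a)
o=readout.get_obs(); print(o["tool_pos"],o["ft_force"],o["width"],o["grip_force"])
E
```

```text
[0.54020468 0.1836513  0.05512833] [-1.26825074  3.1590005   4.491921  ] 0.06612970999660413 67.68091638106853
```

View pics/s3.png

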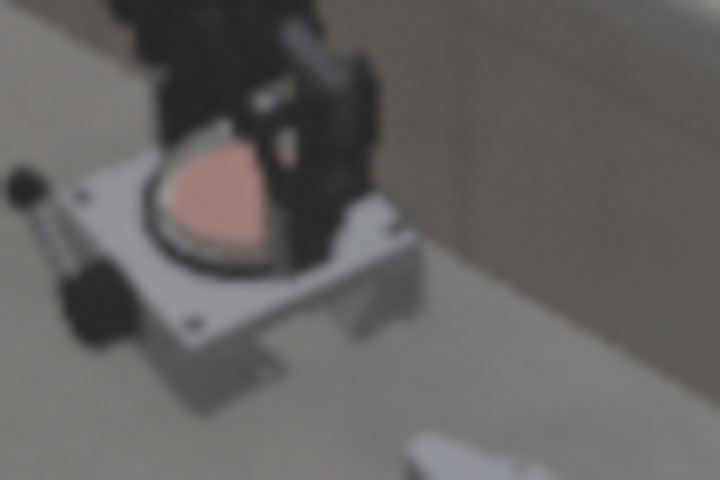

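Request:
jog_arm --pt "-0.004 -0.004 0 0 0 0.007 0" --pt "-0.006 -0.006 0 0 0 0.011 0" --pt "-0.006 -0.006 0 0 0 0.011 0" --pt "-0.006 -0.007 0 0 0 0.011 0" --pt "-0.006 -0.007 0 0 0 0.011 0" --pt "-0.006 -0.006 0 0 0 0.011 0" --pt "-0.005 -0.005 0 0 0 0.008 0" --pt "-0.0038 -0.0035 0 0 0 0.0047 0"

```text
clock: 5.8
tool_pos: [0.5063, 0.1476, 0.0551]
ee_rot: [[-0.999, 0.044, 0.002], [0.044, 0.999, 0.001], [-0.002, 0.001, -1.0]]
ft_force: [3.7, 3.4, 2.7]
width: 0.0662
grip_force: 67.4
```

Request:
jog_arm --pt "0 0 0 0 0 0 0" --pt "0 0 0 0 0 0 0"

```text
clock: 6.0
tool_pos: [0.5059, 0.1472, 0.0551]
ee_rot: [[-0.999, 0.046, 0.001], [0.046, 0.999, -0.0], [-0.001, -0.0, -1.0]]
ft_force: [0.7, 1.4, 6.6]
width: 0.0659
grip_force: 68.0
```

```bash
python3 - <<'E'
from h import *
p,d=imaging.capture("top")
c=p[134:214,140:320]; cv2.imwrite("pics/c2.png",cv2.resize(c,None,fx=4.4,fy=4.4,interpolation=cv2.INTER_CUBIC))
E
```

```text
(no output)
```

View pics/c2.png

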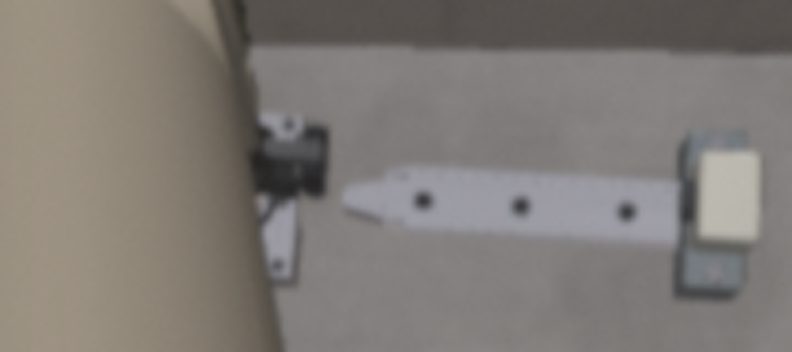

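The top view shows the carrier's front edge beside the nose: front corner at about (297,284), screw heads at (289,125) and (277,267), with the gripper over the ring. I'll check these against the predicted pose.

```bash
python3 - <<'E'
from h import *
s=on_plane("top",cp([(289,125),(277,267),(297,284)]),.035)[:,:2]
f=on_plane("top",cp([(112,42),(237,80),(192,214),(64,177)]),.035)[:,:2]   # initial screws
def loc(P,o,th): 
    c,s_=np.cos(th),np.sin(th); return (P-o)@np.array([[c,-s_],[s_,c]])
print("initial screws local",loc(f,np.array([.5396,.182]),-.2796).round(4).tolist())
print("now local (pred pose)",loc(s,np.array([.5059,.1472]),-.045).round(4).tolist())
v=s[0]-s[1]; print("screw line yaw",np.arctan2(v[1],v[0]))
E
```

```text
initial screws local [[0.0383, 0.039], [0.0377, -0.0348], [-0.0423, -0.0346], [-0.0429, 0.0395]]
now local (pred pose) [[0.0365, -0.0372], [-0.044, -0.0365], [-0.0528, -0.0481]]
screw line yaw -0.0538716915294772
```

Request:
jog_arm --pt "0.002 -0.003 0 0 0 0 0" --pt "-0.0003 -0.007 0 0 0 0 0" --pt "-0.0004 -0.009 0 0 0 0 0" --pt "-0.0004 -0.009 0 0 0 0 0" --pt "-0.0004 -0.009 0 0 0 0 0" --pt "-0.0004 -0.009 0 0 0 0 0" --pt "-0.0004 -0.009 0 0 0 0 0" --pt "-0.0004 -0.009 0 0 0 0 0"

```text
clock: 6.85
tool_pos: [0.5051, 0.0981, 0.0551]
ee_rot: [[-0.999, 0.044, 0.0], [0.044, 0.999, 0.002], [-0.0, 0.002, -1.0]]
ft_force: [1.4, 7.7, 5.6]
width: 0.0662
grip_force: 67.9
```

Request:
jog_arm --pt "-0.0003 -0.006 0 0 0 0 0" --pt "-0.0003 -0.006 0 0 0 0 0" --pt "-0.0003 -0.006 0 0 0 0 0" --pt "-0.0003 -0.006 0 0 0 0 0" --pt "-0.0003 -0.006 0 0 0 0 0"

```text
clock: 7.35
tool_pos: [0.504, 0.0742, 0.0551]
ee_rot: [[-0.999, 0.044, 0.0], [0.044, 0.999, 0.002], [-0.0, 0.002, -1.0]]
ft_force: [-0.6, 7.6, 7.3]
width: 0.066
grip_force: 67.9
```

Request:
jog_arm --pt "-0.0004 -0.009 0 0 0 0 0" --pt "-0.0005 -0.011 0 0 0 0 0" --pt "-0.0005 -0.011 0 0 0 0 0" --pt "-0.0005 -0.011 0 0 0 0 0" --pt "-0.0005 -0.011 0 0 0 0 0" --pt "-0.0005 -0.011 0 0 0 0 0" --pt "-0.0005 -0.011 0 0 0 0 0"

```text
clock: 8.05
tool_pos: [0.5013, 0.0142, 0.0551]
ee_rot: [[-0.999, 0.044, 0.0], [0.044, 0.999, 0.002], [-0.0, 0.002, -1.0]]
ft_force: [0.0, 8.8, 7.5]
width: 0.0665
grip_force: 68.0
```

Request:
jog_arm --pt "-0.0005 -0.011 0 0 0 0 0" --pt "-0.0005 -0.011 0 0 0 0 0" --pt "-0.0005 -0.011 0 0 0 0 0" --pt "-0.0005 -0.011 0 0 0 0 0" --pt "-0.0005 -0.011 0 0 0 0 0" --pt "-0.0003 -0.006 0 0 0 0 0" --pt "0 0 0 0 0 0 0"

```text
clock: 8.75
tool_pos: [0.499, -0.0358, 0.055]
ee_rot: [[-0.999, 0.045, -0.0], [0.045, 0.999, 0.001], [0.0, 0.001, -1.0]]
ft_force: [1.6, 5.6, 8.0]
width: 0.0658
grip_force: 68.2
```

Request:
jog_arm --pt "0 0 0 0 0 0 -0.88" --pt "0 0 0 0 0 0 -0.88" --pt "0 0 0 0 0 0 -0.88" --pt "0 0 0.02 0 0 0 -0.88" --pt "0 0 0.045 0 0 0 -0.88" --pt "0 0.045 0 0 0 0 1" --pt "0.0045 0.055 0 0 0 0 1" --pt "0 0 0 0 0 0 1"

```text
clock: 9.55
tool_pos: [0.5023, 0.0501, 0.1066]
ee_rot: [[-0.999, 0.037, -0.0], [0.037, 0.999, 0.003], [0.0, 0.003, -1.0]]
ft_force: [0.4, 0.9, -0.3]
width: 0.0375
grip_force: 0.0
```

Request:
jog_arm --pt "0 0 0 0 0 0 1" --pt "0 0 0 0 0 0 1" --pt "0 0 0 0 0 0 1"

```text
clock: 9.85
tool_pos: [0.5023, 0.0419, 0.1065]
ee_rot: [[-0.999, 0.048, -0.001], [0.048, 0.999, -0.001], [0.001, -0.001, -1.0]]
ft_force: [0.4, -0.6, 0.2]
width: -0.0001
grip_force: 0.0
```

```bash
python3 - <<'E'
from h import *
p,d=imaging.capture("scene")
a=cv2.resize(p[150:250,210:340],(780,600),interpolation=cv2.INTER_CUBIC)
cv2.imwrite("pics/s4.png",a)
o=readout.get_obs(); print(o["tool_pos"],o["ft_force"],o["width"])
E
```

```text
[0.50232215 0.04200765 0.10647782] [-0.54023183  0.25084516  0.30003697] -0.00043354106807354166
```

View pics/s4.png

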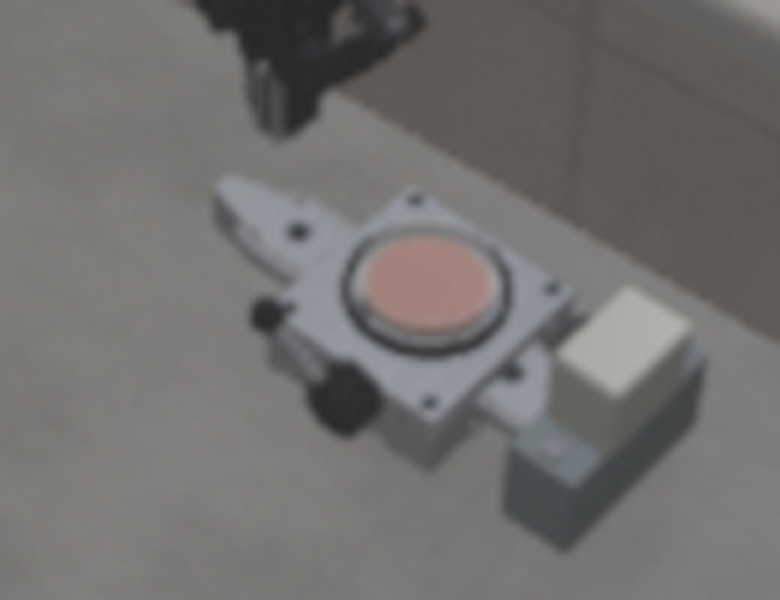

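The carrier is on the rail with the dish seated. The gripper is clear behind it, and the lever is still up at (265,313).

Request:
jog_arm --pt "-0.001 0 -0.025 0 0 0 1" --pt "0 0 -0.025 0 0 0 1" --pt "0 0 -0.0185 0 0 0 1" --pt "-0.0004 -0.01 0 0 0 0 1" --pt "-0.0004 -0.01 0 0 0 0 1" --pt "-0.0002 -0.005 0 0 0 0 1" --pt "-0.0002 -0.005 0 0 0 0 1" --pt "0 0 0 0 0 0 1"

```text
clock: 10.7
tool_pos: [0.5013, 0.019, 0.0527]
ee_rot: [[-0.999, 0.046, 0.002], [0.046, 0.999, 0.0], [-0.002, 0.0, -1.0]]
ft_force: [0.2, -0.3, 0.2]
width: 0.0002
grip_force: 0.0
```

Request:
jog_arm --pt "-0.0002 -0.005 0 0 0 0 1" --pt "-0.0002 -0.005 0 0 0 0 1" --pt "-0.0002 -0.005 0 0 0 0 1" --pt "-0.0002 -0.005 0 0 0 0 1"

```text
clock: 11.1
tool_pos: [0.5007, 0.0048, 0.0525]
ee_rot: [[-0.999, 0.044, 0.001], [0.044, 0.999, 0.001], [-0.001, 0.002, -1.0]]
ft_force: [1.1, 5.2, 2.2]
width: -0.0003
grip_force: 3.1
```

Request:
jog_arm --pt "-0.0002 -0.004 0 0 0 0 1" --pt "-0.0002 -0.004 0 0 0 0 1" --pt "-0.0001 -0.003 0 0 0 0 1" --pt "0 0 0 0 0 0 1"

```text
clock: 11.5
tool_pos: [0.5003, -0.0045, 0.0525]
ee_rot: [[-0.999, 0.045, 0.001], [0.045, 0.999, 0.001], [-0.001, 0.001, -1.0]]
ft_force: [0.9, 4.6, 2.2]
width: -0.0001
grip_force: 2.6
```

Request:
jog_arm --pt "-0.0001 -0.003 0 0 0 0 1" --pt "-0.0001 -0.003 0 0 0 0 1" --pt "-0.0001 -0.002 0 0 0 0 1" --pt "0 0 0 0 0 0 1"

```text
clock: 11.9
tool_pos: [0.5, -0.0096, 0.0525]
ee_rot: [[-0.999, 0.043, 0.001], [0.043, 0.999, 0.002], [-0.001, 0.002, -1.0]]
ft_force: [0.9, 9.3, 3.5]
width: 0.0004
grip_force: 4.7
```

Request:
jog_arm --pt "0 -0.002 0 0 0 0 1" --pt "0 -0.001 0 0 0 0 1" --pt "0 0 0 0 0 0 1"

```text
clock: 12.2
tool_pos: [0.4999, -0.01, 0.0525]
ee_rot: [[-0.999, 0.041, 0.001], [0.041, 0.999, 0.004], [-0.001, 0.004, -1.0]]
ft_force: [-0.2, 14.3, 4.7]
width: -0.0005
grip_force: 7.6
```

Request:
jog_arm --pt "0 0.015 0 0 0 0 1" --pt "0 0 0.04 0 0 0 1" --pt "0 0 0.035 0 0 0 1" --pt "-0.03 -0.01 0 0 0 0 1" --pt "-0.03 -0.015 0 0 0 0 1" --pt "-0.028 -0.012 0 0 0 0 1" --pt "0 0 0 0 0 0 1" --pt "0 0 0 0 0 0 1"

```text
clock: 13.0
tool_pos: [0.4289, -0.0321, 0.112]
ee_rot: [[-0.999, 0.046, 0.0], [0.046, 0.999, -0.0], [-0.0, -0.0, -1.0]]
ft_force: [0.5, -0.4, -0.1]
width: -0.0
grip_force: 0.0
```

```bash
python3 - <<'E'
from h import *
p,d=imaging.capture("scene")
a=cv2.resize(p[160:240,220:330],(770,560),interpolation=cv2.INTER_CUBIC)
cv2.imwrite("pics/s5.png",a)
o=readout.get_obs(); print(o["tool_pos"],o["ft_force"],o["width"])
E
```

```text
[ 0.42947334 -0.03180814  0.11205486] [-0.12180839 -0.41161476 -0.3644352 ] -0.000159107438864629
```

View pics/s5.png

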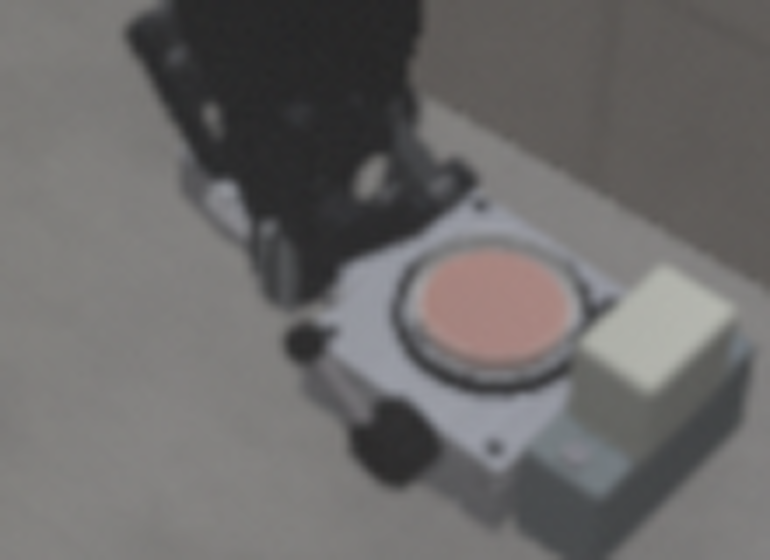

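The carrier is against the stop with the dish seated. The ball at (305,342) lies just under the fingertip at (285,295), so I'll press down.

Request:
jog_arm --pt "0 0 -0.012 0 0 0 1" --pt "0 0 -0.008 0 0 0 1" --pt "0 0 -0.006 0 0 0 1" --pt "0 0 -0.006 0 0 0 1" --pt "0 0 -0.005 0 0 0 1" --pt "0 0 0 0 0 0 1"

```text
clock: 13.65
tool_pos: [0.4296, -0.0302, 0.082]
ee_rot: [[-0.999, 0.044, 0.0], [0.044, 0.999, 0.001], [-0.0, 0.001, -1.0]]
ft_force: [0.2, 3.2, 3.3]
width: -0.0002
grip_force: 1.8
```

Request:
jog_arm --pt "0 0 -0.005 0 0 0 1" --pt "0 0 -0.005 0 0 0 1" --pt "0 0 -0.005 0 0 0 1" --pt "0 0 -0.004 0 0 0 1" --pt "0 0 0 0 0 0 1"

```text
clock: 14.15
tool_pos: [0.4296, -0.0311, 0.0668]
ee_rot: [[-0.999, 0.045, 0.0], [0.045, 0.999, 0.0], [-0.0, 0.0, -1.0]]
ft_force: [-0.0, 2.0, 1.9]
width: 0.0
grip_force: 1.0
```

Request:
jog_arm --pt "0 0 -0.003 0 0 0 1" --pt "0 0 -0.002 0 0 0 1" --pt "0 0 -0.001 0 0 0 1" --pt "0 0 0 0 0 0 1"

```text
clock: 14.55
tool_pos: [0.4293, -0.0316, 0.0623]
ee_rot: [[-0.999, 0.045, 0.0], [0.045, 0.999, 0.0], [-0.0, 0.0, -1.0]]
ft_force: [0.9, 3.0, 3.9]
width: -0.0002
grip_force: 1.8
```

Request:
jog_arm --pt "0 0 -0.001 0 0 0 1" --pt "0 0 -0.001 0 0 0 1" --pt "0 0 0 0 0 0 1"

```text
clock: 14.85
tool_pos: [0.4292, -0.0318, 0.0607]
ee_rot: [[-0.999, 0.046, 0.0], [0.046, 0.999, -0.0], [-0.0, 0.0, -1.0]]
ft_force: [0.1, 3.8, 3.9]
width: -0.0
grip_force: 2.1
```

Request:
jog_arm --pt "0 0 -0.001 0 0 0 1" --pt "0 0 -0.001 0 0 0 1" --pt "0 0 0 0 0 0 1"

```text
clock: 15.15
tool_pos: [0.4291, -0.0318, 0.059]
ee_rot: [[-0.999, 0.045, 0.0], [0.045, 0.999, -0.0], [-0.0, -0.0, -1.0]]
ft_force: [0.7, 3.8, 3.8]
width: 0.0
grip_force: 2.1
```

Request:
jog_arm --pt "0 0 -0.001 0 0 0 1" --pt "0 0 -0.001 0 0 0 1" --pt "0 0 0 0 0 0 1"

```text
clock: 15.45
tool_pos: [0.4291, -0.0319, 0.0575]
ee_rot: [[-0.999, 0.046, 0.0], [0.046, 0.999, -0.0], [-0.0, -0.0, -1.0]]
ft_force: [0.6, 4.6, 3.9]
width: 0.0001
grip_force: 2.1
```

```bash
python3 - <<'E'
from h import *
o=np.array([.4993,-.0015]); e=np.array([.999,-.045]); f=np.array([.045,.999])
for th in (.3,.5,.65,.8,.95):
    a=np.radians(33)-th; yz=-.075+.045*np.cos(a),.034+.045*np.sin(a)
    b=o-.0675*e+yz[0]*f; print(th,np.r_[b,yz[1]].round(4),proj("scene",[[*b,yz[1]]]).round(1))
p,d=imaging.capture("scene"); g=cv2.cvtColor(p,cv2.COLOR_BGR2GRAY)
print("ref tip",proj("scene",[[.4291,-.0319,.0325]]).round(1))
print(g[196:232,250:286:1].tolist().__str__().replace("], [","\n"))
E
```

```text
0.3 [ 0.4304 -0.0301  0.0463] [[260.8 212.3]]
0.5 [ 0.4305 -0.0286  0.0374] [[260.2 214.3]]
0.65 [ 0.4305 -0.0286  0.0307] [[260.2 216. ]]
0.8 [ 0.4305 -0.0296  0.024 ] [[260.5 218. ]]
0.95 [ 0.4304 -0.0315  0.0176] [[261.1 220. ]]
ref tip [[260.9 216.6]]
[[52, 51, 45, 45, 46, 43, 42, 44, 44, 42, 45, 44, 44, 44, 45, 44, 43, 43, 43, 43, 44, 45, 44, 45, 47, 59, 70, 74, 102, 125, 119, 111, 120, 128, 134, 136
47, 48, 44, 46, 46, 45, 46, 47, 46, 45, 44, 44, 43, 43, 42, 43, 45, 44, 44, 44, 43, 45, 44, 45, 47, 60, 71, 73, 83, 95, 106, 122, 133, 141, 145, 145
48, 46, 45, 45, 45, 44, 45, 45, 44, 43, 42, 44, 44, 44, 44, 44, 43, 43, 44, 43, 45, 47, 54, 56, 52, 59, 68, 71, 74, 80, 107, 135, 141, 143, 143, 144
47, 46, 44, 44, 45, 45, 46, 44, 44, 45, 45, 44, 44, 43, 42, 44, 44, 44, 43, 44, 54, 76, 102, 106, 79, 59, 63, 67, 71, 75, 99, 119, 114, 106, 113, 129
54, 48, 48, 45, 44, 43, 45, 43, 44, 45, 46, 45, 44, 45, 45, 44, 43, 44, 42, 52, 94, 126, 139, 133, 97, 61, 58, 65, 70, 73, 82, 86, 75, 67, 76, 101
81, 72, 73, 63, 48, 45, 44, 43, 44, 44, 45, 46, 44, 43, 45, 47, 43, 44, 43, 59, 113, 148, 151, 1
[... 4163 characters left out ...]
, 80, 89, 91, 89
130, 130, 131, 131, 131, 131, 131, 131, 129, 129, 129, 130, 130, 130, 129, 128, 127, 126, 126, 126, 124, 119, 101, 77, 57, 47, 44, 45, 47, 59, 73, 82, 88, 91, 91, 91
131, 130, 130, 131, 131, 131, 131, 131, 130, 128, 128, 130, 130, 130, 129, 128, 128, 126, 125, 125, 124, 123, 117, 107, 90, 65, 54, 54, 64, 88, 97, 92, 91, 91, 90, 91
129, 129, 130, 131, 131, 131, 131, 130, 129, 129, 128, 129, 130, 129, 129, 128, 128, 126, 124, 125, 123, 123, 122, 121, 115, 100, 94, 95, 97, 112, 115, 104, 96, 94, 90, 90
130, 129, 129, 130, 130, 131, 131, 130, 130, 130, 129, 129, 130, 130, 129, 127, 126, 126, 123, 124, 122, 122, 123, 122, 121, 118, 117, 117, 117, 120, 120, 116, 113, 107, 97, 91]]
```

Request:
jog_arm --pt "0 0 -0.001 0 0 0 1" --pt "0 0 -0.001 0 0 0 1" --pt "0 0 0 0 0 0 1"

```text
clock: 15.8
tool_pos: [0.4291, -0.0319, 0.0559]
ee_rot: [[-0.999, 0.046, 0.0], [0.046, 0.999, -0.0], [-0.0, -0.0, -1.0]]
ft_force: [1.2, 3.1, 3.7]
width: 0.0003
grip_force: 2.3
```

Request:
jog_arm --pt "0 0 0.02 0 0 0 1" --pt "0 0 0.03 0 0 0 1" --pt "0 0.02 0.02 0 0 0 1" --pt "0 0.03 0 0 0 0 1" --pt "0 0 0 0 0 0 1"

```text
clock: 16.3
tool_pos: [0.4285, 0.0102, 0.1117]
ee_rot: [[-0.999, 0.043, -0.001], [0.043, 0.999, 0.0], [0.001, 0.0, -1.0]]
ft_force: [0.1, -0.7, -0.4]
width: 0.0
grip_force: 0.0
```

```bash
python3 - <<'E'
from h import *
p,d=imaging.capture("scene")
a=cv2.resize(p[180:240,230:320],(792,528),interpolation=cv2.INTER_CUBIC)
cv2.imwrite("pics/s6.png",a)
o=readout.get_obs(); print(o["tool_pos"],o["ft_force"],o["width"])
print(proj("scene",[[.4304,-.0765,.034]]))
E
```

```text
[0.42827344 0.00863881 0.1113554 ] [-1.21566258  0.11161412  0.54946551] -7.494983052246653e-05
[[276.12189199 225.36408245]]
```

View pics/s6.png

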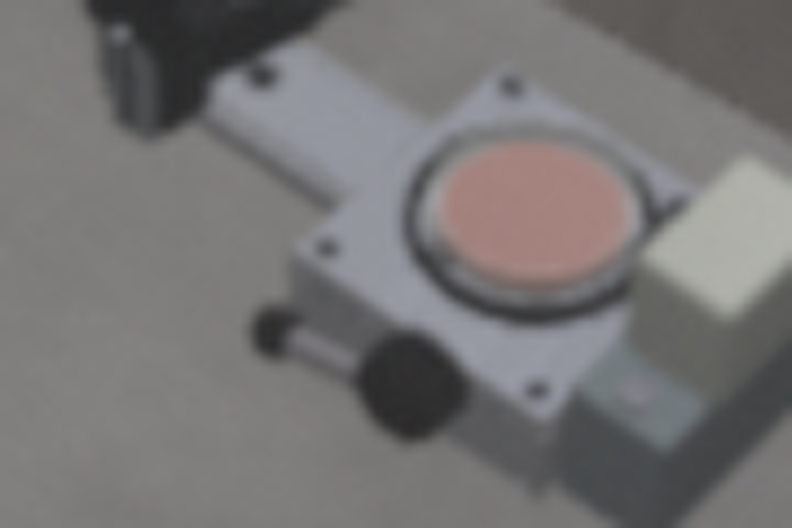

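The lever is now near level, with the ball at (272,332) and the hub at (412,385). The dish is seated and the carrier is against the stop. I'll press further with the fingertip offset.

Request:
jog_arm --pt "0 -0.025 0 0 0 0 1" --pt "0 -0.0155 0 0 0 0 1" --pt "0 0 -0.025 0 0 0 1" --pt "0 0 -0.02 0 0 0 1" --pt "0 0 -0.012 0 0 0 1" --pt "0 0 -0.005 0 0 0 1" --pt "0 0 0 0 0 0 1" --pt "0 0 0 0 0 0 1"

```text
clock: 17.15
tool_pos: [0.4293, -0.0244, 0.0626]
ee_rot: [[-0.999, 0.046, 0.0], [0.046, 0.999, -0.0], [-0.0, -0.0, -1.0]]
ft_force: [0.7, -0.4, 0.1]
width: -0.0001
grip_force: 0.0
```

Request:
jog_arm --pt "0 0 -0.003 0 0 0 1" --pt "0 0 -0.002 0 0 0 1" --pt "0 0 -0.002 0 0 0 1" --pt "0 0 0 0 0 0 1"

```text
clock: 17.55
tool_pos: [0.4289, -0.0242, 0.0566]
ee_rot: [[-0.999, 0.045, -0.0], [0.045, 0.999, -0.0], [0.0, -0.0, -1.0]]
ft_force: [0.0, -0.1, -0.9]
width: 0.0001
grip_force: 0.0
```

Request:
jog_arm --pt "0 0 -0.0015 0 0 0 1" --pt "0 0 -0.0015 0 0 0 1" --pt "0 0 0 0 0 0 1"

```text
clock: 17.85
tool_pos: [0.4292, -0.0243, 0.0545]
ee_rot: [[-0.999, 0.046, 0.0], [0.046, 0.999, -0.0], [-0.0, 0.0, -1.0]]
ft_force: [-1.2, 0.5, 4.9]
width: -0.0002
grip_force: 2.3
```

Request:
jog_arm --pt "0 0 -0.0015 0 0 0 1" --pt "0 0 -0.001 0 0 0 1" --pt "0 0 0 0 0 0 1"

```text
clock: 18.15
tool_pos: [0.4292, -0.0244, 0.0526]
ee_rot: [[-0.999, 0.046, 0.0], [0.046, 0.999, -0.0], [-0.0, -0.0, -1.0]]
ft_force: [-1.4, -1.1, 5.9]
width: -0.0004
grip_force: 2.9
```

Request:
jog_arm --pt "0 0 -0.001 0 0 0 1" --pt "0 0 -0.001 0 0 0 1" --pt "0 0 0 0 0 0 1"

```text
clock: 18.45
tool_pos: [0.4293, -0.0246, 0.0511]
ee_rot: [[-0.999, 0.046, 0.0], [0.046, 0.999, -0.0], [-0.0, -0.0, -1.0]]
ft_force: [-2.0, -2.0, 6.6]
width: 0.0002
grip_force: 3.3
```

Request:
jog_arm --pt "0 0 -0.001 0 0 0 1" --pt "0 0 -0.001 0 0 0 1" --pt "0 0 0 0 0 0 1"

```text
clock: 18.75
tool_pos: [0.4293, -0.0248, 0.0495]
ee_rot: [[-0.999, 0.046, 0.001], [0.046, 0.999, -0.0], [-0.001, -0.0, -1.0]]
ft_force: [-2.0, -2.3, 7.9]
width: -0.0002
grip_force: 3.6
```

Request:
jog_arm --pt "0 0 -0.001 0 0 0 1" --pt "0 0 -0.001 0 0 0 1" --pt "0 0 -0.001 0 0 0 1" --pt "0 0 0 0 0 0 1"

```text
clock: 19.15
tool_pos: [0.4293, -0.0251, 0.0472]
ee_rot: [[-0.999, 0.046, 0.001], [0.046, 0.999, -0.001], [-0.001, -0.001, -1.0]]
ft_force: [-2.6, -3.6, 8.5]
width: 0.0001
grip_force: 4.2
```

```bash
python3 - <<'E'
from h import *
p,d=imaging.capture("scene"); g=cv2.cvtColor(p,cv2.COLOR_BGR2GRAY)
for r in range(210,232): print(r,' '.join(f"{v:3d}" for v in g[r,250:276]))
print("tip",proj("scene",[[.4293,-.0251,.0222]]).round(1))
E
```

```text
210 127 128 125 103  73  82  75  60  55  47  45  45  44  45  46  46  46  46  45  44  46  45  45  46  47  52
211 128 128 126 103  73  75  64  67  64  51  46  46  45  46  45  45  46  46  46  45  47  48  51  59  75  88
212 129 128 125 102  73  73  64  72  75  62  51  45  46  44  47  45  44  45  46  48  53  71  88 108 129 136
213 129 129 125 104  74  72  66  74  80  68  53  47  47  45  45  46  48  49  55  62  80 111 129 143 154 156
214 128 128 127 109  84  74  65  73  80  71  54  47  45  46  46  48  56  67  78  83  91 111 131 148 157 156
215 128 128 128 120 100  78  65  73  81  73  57  47  44  45  49  58  74  86  90  88  91  98 109 127 144 154
216 128 129 128 127 111  80  65  72  81  72  57  46  46  49  56  73  87  90  92  91  92  95  98 102 115 124
217 129 129 128 127 114  85  66  73  81  71  54  47  45  52  68  84  91  91  92  91  92  92  92  91  87  82
218 129 128 128 129 122 103  78  76  83  72  57  48  46  53  72  95 100  92  90  91  91  90  86  76  65  55
219 130 129 128 129 126 119 106  95  87  75  63  50  49  65  93 113 114 101  93  92  91  86  74  57  49  47
220 131 129 127 128 
[... 595 characters left out ...]
 120 112  93  64  47  43  44  43
226 132 132 131 131 132 132 132 131 130 129 130 130 129 128 126 126 127 125 125 123 114  89  53  43  43  43
227 131 132 131 132 132 131 131 131 130 129 130 130 130 128 127 127 127 127 126 125 123 107  75  50  45  43
228 130 131 130 131 131 132 131 130 130 129 129 130 131 129 128 128 127 126 126 125 124 119 102  75  53  45
229 129 129 130 130 132 132 132 131 129 129 129 130 131 130 129 129 128 125 126 124 124 122 118 105  86  62
230 130 129 129 130 130 131 131 129 129 129 128 130 130 129 128 129 127 126 125 124 123 122 122 120 114 103
231 130 129 130 130 130 131 130 129 130 129 128 129 129 128 128 128 127 125 124 123 123 123 122 122 121 120
tip [[258.7 217.8]]
```

Request:
jog_arm --pt "0 0 -0.001 0 0 0 1" --pt "0 0 -0.001 0 0 0 1" --pt "0 0 -0.001 0 0 0 1" --pt "0 0 0 0 0 0 1"

```text
clock: 19.6
tool_pos: [0.4297, -0.0253, 0.0458]
ee_rot: [[-0.999, 0.047, 0.001], [0.047, 0.999, -0.001], [-0.001, -0.0, -1.0]]
ft_force: [-7.3, -3.9, 23.5]
width: 0.0002
grip_force: 11.2
```

Request:
jog_arm --pt "0 0 0.02 0 0 0 1" --pt "0 0 0.03 0 0 0 1" --pt "0 0.03 0.025 0 0 0 1" --pt "0 0.05 0 0 0 0 1" --pt "0 0.05 0 0 0 0 1" --pt "0 0 0 0 0 0 1"

```text
clock: 20.2
tool_pos: [0.4289, 0.0853, 0.1046]
ee_rot: [[-0.999, 0.038, 0.001], [0.038, 0.999, 0.002], [-0.001, 0.002, -1.0]]
ft_force: [-0.2, 0.1, -0.6]
width: 0.0003
grip_force: 0.0
```

```bash
python3 - <<'E'
from h import *
from scipy import ndimage as nd
def blobs(g):
    m=g[200:235,250:290]<62; l,n=nd.label(nd.binary_erosion(m,iterations=1))
    return [((np.array(nd.center_of_mass(l==i))[::-1]+[250,200]).round(2).tolist(),int((l==i).sum())) for i in range(1,n+1)]
p,d=imaging.capture("scene"); g=cv2.cvtColor(p,cv2.COLOR_BGR2GRAY); print("now",blobs(g)); np.savez("s7.npz",p=p,d=d)
a=cv2.imread("pics/s6.png",0); a=cv2.resize(a,(90,60),interpolation=cv2.INTER_AREA); b=np.full((384,512),128,np.uint8); b[180:240,230:320]=a; print("s6",blobs(b))
a=cv2.imread("pics/s5.png",0); a=cv2.resize(a,(110,80),interpolation=cv2.INTER_AREA); b[160:240,220:330]=a; print("s5",blobs(b))
o=np.array([.4993,-.0015]); e=np.array([.999,-.045]); f=np.array([.045,.999])
P=lambda x,y,z: proj("scene",[[*(o+x*e+y*f),z]])[0]
print("hub",P(-.060,-.075,.034))
for th in (-.1,0,.65,.7,.8,.9,1.0):
    t=np.radians(33)-th; print(th,P(-.0675,-.075+.045*np.cos(t),.034+.045*np.sin(t)).round(2))
E
```

```text
now [([260.33, 218.33], 3), ([276.28, 223.44], 71)]
s6 [([260.0, 217.5], 2), ([276.27, 223.5], 70)]
s5 [([263.5, 201.0], 2), ([263.0, 208.71], 7), ([276.14, 223.13], 63)]
hub [276.63453239 223.29427618]
-0.1 [263.46 209.83]
0 [262.59 210.23]
0.65 [260.21 216.02]
0.7 [260.27 216.65]
0.8 [260.5  217.96]
0.9 [260.86 219.34]
1.0 [261.35 220.77]
```

```bash
python3 - <<'E'
from h import *
f=np.load("s7.npz"); g=cv2.cvtColor(f['p'],cv2.COLOR_BGR2GRAY)
for r in range(211,226): print(r,' '.join(f"{v:3d}" for v in g[r,253:276]))
X=cloud("scene",f['d'])
for (u,v) in [(260,217),(260,218),(261,218),(260,219),(276,223),(278,224),(268,221),(256,214)]: print(u,v,X[v,u].round(4))
a=cv2.resize(cv2.imread("pics/s6.png",0),(90,60),interpolation=cv2.INTER_AREA)
print("s6")
for r in range(211,226): print(r,' '.join(f"{v:3d}" for v in a[r-180,23:46]))
q,_=imaging.capture("top"); h=cv2.cvtColor(q,cv2.COLOR_BGR2GRAY); u,v=proj("top",[[.4304,-.03,.025]])[0].astype(int); print("top",u,v)
for r in range(v-8,v+7): print(r,' '.join(f"{w:3d}" for w in h[r,u-8:u+26]))
E
```

```text
211 122 122 123 123 123 123 123 123 122 114 100  95  94 100 116 133 144 147 148 147 147 148 149
212 123 122 122 123 123 122 122 123 122 114  99  91  89  93 100 110 125 139 146 147 148 149 151
213 121 122 122 123 124 123 122 123 122 113  98  90  88  88  91  94 101 117 134 145 148 150 151
214 122 122 122 122 123 122 123 121 119 109  94  90  89  87  88  89  90  96 111 129 143 150 152
215 124 123 123 122 123 121 119 110  99  93  88  88  89  88  89  89  87  88  96 105 122 138 147
216 124 123 122 122 121 115 100  81  68  69  71  82  88  89  89  88  87  88  92  95  98 112 128
217 124 123 123 123 120 105  72  55  51  52  62  79  88  89  89  89  89  89  90  90  88  84  88
218 123 123 124 123 121  99  59  49  50  61  87 103 100  93  89  89  88  89  87  83  75  63  55
219 123 122 123 122 120  99  59  47  50  71  98 111 111 108 100  93  90  89  81  69  58  50  49
220 123 123 122 123 120 102  69  50  51  70  91 100 106 111 111 110 107  92  69  53  51  48  47
221 122 122 122 122 121 114  99  77  64  73  88  93  96  99 104 110 108  86  56  48  48  47  49
222 126 123 122 121 121 122 116 109 102 103 
[... 3466 characters left out ...]

209 126 125 126 126 122 103  66  45  41  48  75 110 119 120 120 119 119 119 119 117 108  78  51  42  41  40  40  42  41  40  45  59  88 113
210 125 125 125 125 124 114  85  62  55  61  83 108 116 114 114 114 114 113 112 111 105  89  66  57  53  49  48  49  49  51  59  76 101 117
211 126 124 125 126 125 121 109  95  88  96 107 120 123 124 124 123 121 121 119 119 116 109  96  91  87  79  76  76  77  80  90 102 114 120
212 126 126 125 126 127 126 123 118 115 120 124 128 127 127 126 126 125 123 123 122 121 119 117 114 113 107 105 105 106 108 113 116 120 121
213 128 129 127 127 128 129 129 128 126 128 127 128 129 129 127 127 126 125 124 123 122 121 122 122 121 120 120 118 118 118 120 121 120 121
```

Request:
jog_arm --pt "0.0035 -0.04 0 0 0 0 1" --pt "0 -0.055 0 0 0 0 1" --pt "0 -0.055 0 0 0 0 1" --pt "0 -0.055 0 0 0 0 1" --pt "0 -0.031 0 0 0 0 1" --pt "0 0 0 0 0 0 1" --pt "0 0 0 0 0 0 1"

```text
clock: 21.0
tool_pos: [0.4313, -0.1103, 0.1041]
ee_rot: [[-0.999, 0.049, -0.001], [0.049, 0.999, -0.0], [0.001, -0.0, -1.0]]
ft_force: [0.1, 0.9, -0.9]
width: -0.0
grip_force: 0.0
```

Request:
jog_arm --pt "0 0 -0.02 0 0 0 1" --pt "0 0 -0.025 0 0 0 1" --pt "0 0 -0.022 0 0 0 1" --pt "0 0 0 0 0 0 1" --pt "0 0.004 0 0 0 0 1" --pt "0 0.004 0 0 0 0 1" --pt "0 0 0 0 0 0 1"

```text
clock: 21.7
tool_pos: [0.4326, -0.1018, 0.0515]
ee_rot: [[-0.999, 0.044, 0.002], [0.044, 0.999, 0.0], [-0.002, 0.0, -1.0]]
ft_force: [-0.3, 1.4, -0.4]
width: 0.0002
grip_force: 0.0
```

Request:
jog_arm --pt "0 0.002 0 0 0 0 1" --pt "0 0.001 0 0 0 0 1" --pt "0 0 0 0 0 0 1"

```text
clock: 22.0
tool_pos: [0.432, -0.1001, 0.0509]
ee_rot: [[-0.999, 0.045, 0.0], [0.045, 0.999, -0.0], [-0.0, 0.0, -1.0]]
ft_force: [0.7, 0.2, 0.5]
width: -0.0001
grip_force: 0.0
```

Request:
jog_arm --pt "0 0.001 0 0 0 0 1" --pt "0 0.001 0 0 0 0 1" --pt "0 0 0 0 0 0 1"

```text
clock: 22.3
tool_pos: [0.4318, -0.0991, 0.0507]
ee_rot: [[-0.999, 0.046, 0.0], [0.046, 0.999, -0.001], [-0.0, -0.001, -1.0]]
ft_force: [0.1, -2.7, 0.1]
width: -0.0
grip_force: 1.1
```

Contact with the hub's front side; now load it gently.

Request:
jog_arm --pt "0 0.001 0 0 0 0 1" --pt "0 0.001 0 0 0 0 1" --pt "0 0 0 0 0 0 1"

```text
clock: 22.6
tool_pos: [0.4318, -0.0987, 0.0508]
ee_rot: [[-0.999, 0.047, 0.0], [0.047, 0.999, -0.002], [-0.0, -0.002, -1.0]]
ft_force: [0.1, -7.7, -0.9]
width: 0.0001
grip_force: 3.7
```

Request:
jog_arm --pt "0 0.001 0 0 0 0 1" --pt "0 0.001 0 0 0 0 1" --pt "0 0 0 0 0 0 1"

```text
clock: 22.9
tool_pos: [0.4318, -0.0984, 0.0508]
ee_rot: [[-0.999, 0.048, 0.001], [0.048, 0.999, -0.003], [-0.001, -0.003, -1.0]]
ft_force: [0.1, -12.5, -1.2]
width: 0.0002
grip_force: 5.9
```

Request:
jog_arm --pt "0 -0.01 0 0 0 0 1" --pt "0 0 0.03 0 0 0 1" --pt "0 0 0.05 0 0 0 1" --pt "0 0.05 0.03 0 0 0 1" --pt "0 0.06 0 0 0 0 1" --pt "0 0.06 0 0 0 0 1" --pt "0 0.06 0 0 0 0 1" --pt "0 0.03 0 0 0 0 1"

```text
clock: 23.7
tool_pos: [0.431, 0.1094, 0.1389]
ee_rot: [[-0.999, 0.04, -0.0], [0.04, 0.999, 0.002], [0.0, 0.002, -1.0]]
ft_force: [-0.4, -0.2, -0.1]
width: -0.0002
grip_force: 0.0
```

```bash
python3 - <<'E'
from h import *
def dish(p):
    b=p.astype(int); m=(b[...,2]-b[...,0]>25); m[:150]=0; m[:, :225]=0; m[235:]=0; m[:,335:]=0
    n,l,s,c=cv2.connectedComponentsWithStats(m.astype(np.uint8)); i=1+s[1:,4].argmax(); return c[i].round(2),s[i,4]
p,d=imaging.capture("scene"); f=np.load("s7.npz")
print("dish before/after test",dish(f['p']),dish(p))
df=cv2.absdiff(p,f['p']).max(2)[190:240,250:330]; print("changed px",int((df>25).sum()),np.argwhere(df>25)[:5].tolist())
c=on_plane("scene",[dish(p)[0]],.048)[0]; print("dish xy",c.round(4),"home carrier",np.array([.4993,-.0015])+[-.065*.045,-.065*.999])
o=readout.get_obs(); print(o["clock"],o["tool_pos"],o["ft_force"])
E
```

```text
dish before/after test (array([290.03, 203.65]), np.int32(229)) (array([290.03, 203.65]), np.int32(229))
changed px 0 []
dish xy [ 0.4945 -0.0687  0.048 ] home carrier [ 0.496375 -0.066435]
23.75 [0.43093289 0.11204601 0.13882829] [-0.44832328  4.76472303  1.59368069]
```

Request:
jog_arm --pt "0 0 0 0 0 0 1" --pt "0 0 0 0 0 0 1" --pt "0 0 0 0 0 0 1"

```text
clock: 24.05
tool_pos: [0.4319, 0.1033, 0.1386]
ee_rot: [[-0.999, 0.048, -0.0], [0.048, 0.999, -0.0], [0.0, -0.0, -1.0]]
ft_force: [0.7, 0.2, -0.2]
width: -0.0004
grip_force: 0.0
```

```bash
python3 -c "
from bench import order
print(order.sign_off())"
```

```text
the job is handed in; nothing more can be done
None
```

The job is handed in at about 24 s: the carrier is home against the stop, the dish is still in its seat, and the clamp lever was pressed down to about 23 N, after which the carrier held against a 12.5 N push toward the rail's open end; the hand-in returned no verdict.

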